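# Shift the gearbox into high gear and start it

## Task

Shift the gearbox on the bench into high gear: with shut fingertips push its lever with the crossbar handle gently away from the robot, past the middle detent, until it clicks into the far stop, without ramming it beyond. Then press the button on the small grey station fully down and let it come back up; do not press it before the lever is in the far stop. Only push and press: do not squeeze or grip the lever, leave the ball-ended lever as it is, and do not shift or lift the loose parts lying about.

Things in the scene. Friction and masses are not known exactly. Their poses are not given: they have to be found in the camera images.
- gearbox: Grey gearbox, aluminium cover, fixed: flange 170 x 200 mm, cover 75 mm high (slot rails 81 mm), shaft stub at the far side. Origin: centre of underside; x = way the levers are pushed, away from the robot (box turned up to 0.45 rad either way), y left, z up. Two levers swing along its x: crossbar lever on the right (y = -45 mm), shorter ball-ended lever on the left (y = +50 mm).
- gear_lever (a joint): Crossbar lever's angle (rad) about the gearbox's y axis, pivot at [0, -45, 55] mm in its frame. 0 = near stop, leaning 0.42 rad to the gearbox's -x (starts here); 0.42 = upright, middle detent; 0.84 = far stop. Clicks into each by a spring and stays; from about 0.66 on drawn into the far stop. Solid ends -0.04, 0.94. About 6 to 9 N at the crossbar to leave a detent.
- crossbar (a point): Centre of that lever's handle: black round bar, 16 mm thick, 50 mm long, along the gearbox's y, 100 mm from the pivot, on a 10 mm stem (16 mm collar just under the bar). 146 mm above the bench at near and far stop, 155 mm upright. Axes: those of the gearbox when the joint reads 0, turning with the lever.
- ball_knob (a point): Centre of the 26 mm ball on the other lever, 80 mm from its pivot at [0, 50, 55] mm in the gearbox's frame. It starts at any lean up to 0.42 rad and stays where it is left; it must not be moved.
- station: Small grey push-button station, a box 70 x 80 mm, 50 mm high, fixed to the bench to the left or right of the gearbox. Origin: centre of the underside, z up.
- start_button (a joint): Travel of the button (m): 0 = up, 0.006 = fully down. Spring return; fully down takes 5 N.
- start_button_top (a point): Centre of the button's top face: round black button 32 mm in diameter in a low housing, on top of the station's middle, pressed straight down.
- side_block: Loose plain steel block 50 x 90 x 30 mm, on the other side of the gearbox from the station. Origin: centre of the underside. Not to be moved.
- strap: Loose slotted steel clamping strap 36 x 100 x 16 mm lying in front of the gearbox. Origin: centre of the underside. Not to be moved.
- nut: Loose steel hexagon nut 36 x 41 x 29 mm lying in front of the gearbox. Origin: centre of the underside. Not to be moved.
Mind the look-alikes: they are no part of the job. Several things have the shape of the station; the one meant has the colours described above.

How it is judged:
On the way, in this order (a step that is already met when the one before it is completed fails the run):
1. the crossbar lever sits in the far stop (value of joint gear_lever above 0.76 rad), for 0.2 s.
2. the button is pressed fully down (value of joint start_button above 0.0045 m), for 0.05 s.
At the end, for the whole second after the job is handed in: The crossbar lever rests in its far stop (joint above 0.76 rad, still), the button has been pressed at least 4.5 mm after that and is up again (within 1.5 mm), the ball-ended lever's knob is within 10 mm and the loose parts are within 20 mm of where they were (value of joint gear_lever above 0.76 rad and velocity of joint gear_lever between -0.1 and 0.1 rad/s and value of joint start_button below 0.0015 m and distance of each of side_block, strap, nut from where it was at the start of the episode below 0.02 m and distance of ball_knob from where it was at the start of the episode below 0.01 m); the robot touches nothing.
It fails at once if the button is pressed (over 3 mm) while the crossbar lever is not in the far stop (value of joint start_button above 0.003 m and value of joint gear_lever below 0.72 rad).
It fails at once if the gearbox or a lever on it is squeezed or forced (over 35 N of finger contact) (contact force between the fingers and gearbox above 35 N).
It fails at once if the ball-ended lever is moved (knob over 10 mm) (distance of ball_knob from where it was at the start of the episode above 0.01 m).
It fails at once if a loose part is shifted or lifted (over 20 mm) (distance of any of side_block, strap, nut from where it was at the start of the episode above 0.02 m).
It also fails if it takes over 42 s, if anything falls off the work surface, if the arm or the gripper's body presses on something with over 40 N, if the wrist force passes 120 N, or if a joint passes its speed limit or range.

## Robot

A 6-joint arm with a two-finger parallel gripper is mounted at the origin on a cart in front of the work surface, level with it; the furniture and walls round the work are solid. World frame = base frame: x ahead of the robot, y to its left, z up, the work surface at z = 0. Lengths are in m, angles in rad, forces in N, time in s.
With the tool pointing down it reaches from about 0.275 to 0.75 m from the base axis. Payload 10.2 kg.
Tool frame: the origin (TCP) lies midway between the tips of the shut fingers; the grasp point (between the pads) lies 19 mm behind it; z points along the fingers, x is the direction in which the jaws open and shut, and the axes are right-handed (so a half turn about z gives the same grasp; the last joint's range is limited). The gripper opens to 88 mm and grips with 3 to 60 N. Pads are 18 mm wide; open, the fingers measure 123 mm over their backs; the gripper's body (75 mm by 187 mm) begins 45 mm behind the grasp point.
Start: joints at [-1.542, 0.313, 1.498, -0, 1.331, -0.223], TCP at [0.131, -0.508, 0.239] pointing down, gripper open.
Joint ranges: [-2.94, 2.94], [-0.97, 2.17], [0.19, 2.56], [-1.23, 4.37], [0.02, 3.11], [-2.88, 2.88]. Speed limits (rad/s): [2.39, 2.39, 3.01, 3.14, 3.14, 3.14].

## Interface

Orientations are given as a rotation vector (axis times angle).
In Python, from bench import ctrl, eyes, sign_off gives the robot as it stands.
- The arm moves only by the shell command python3 -m jog 'ROWS' [FORCE]. ROWS is a JSON object of lists of equal length, an entry for each row: "xyz": the shift along the tool's x, y, z normalised to -1 to 1, where 1 is 500 mm, a list of three; "spin": the turn about the tool's z normalised to -1 to 1, where 1 is pi/4 rad; "grip": the finger opening in mm, from 0 to 88.1. In form: {"xyz": [[dx, dy, dz], ...], "spin": [spin, ...], "grip": [grip, ...]}. A call has 1 to 12 rows; each row shifts and turns the commanded pose from where the row before left it, along the tool's axes as they then stand; what a row does not reach is not made up. A row lasts 1/12 s, in which the tool goes at most 41.7 mm and 7.16 degrees, less where a joint would pass 70% of its speed; a pose out of reach is approached as far as the arm can. A call with a number of a shift or a turn outside -1 to 1 is refused whole. A call with a gripper value outside its range is refused whole. The fingers move at their own pace and stop on an object; FORCE is the grip in N (left out, the last holds). Time passes only in rows, so rows that do not move let the fingers close. It gives the time, the measured TCP pose, the force and the opening at its end, in the units of the state.
- ctrl.state(): the state, without advancing time (a new reading comes with each control period).
- eyes.capture(name): name is "side" or "top"; returns a dict with "pixels" (480x640x3 uint8, red, green, blue), "mtx" (3x3 intrinsics, pixels), "dist" ([k1, k2, p1, p2, k3] as OpenCV has them; the pictures are not rectified), "pose" (4x4, takes a point from camera to world coordinates). Camera axes: x right, y up, looking along -z (the intrinsics and any distortion apply to the point x, -y, -z); pixel columns grow to the right and rows downward; lengths in m; the calibration is good to about 2 mm. A picture is of the moment at which its call begins. There is no depth.
- sign_off(): hands the job in, once; it reports no verdict.
The state is a dict: "clock": time; "qpos": joint angles; "joint_velocities": joint speeds; "joint_torque": joint torques, N m; "tool_pos": TCP position; "ee_rot": TCP orientation; "force": force on the tool from outside, world axes, zero at the start; "moment": the same for the moment, N m; "gripper_width": finger opening in m.
Only numpy, scipy, OpenCV 4.12 (cv2) and the standard library are available. Lean on these libraries where they do the work, as an engineer would, in place of code of your own. Each camera call takes 0.05 s, during which the arm holds its last target.

## Working session

There is one attempt and no reset: what is moved stays moved. The work goes in short steps, Python scripts to look and compute and a shell command to move; the robot and the scene stay as the last step left them, time stands still between calls to the robot, and variables do not carry over. Pictures are saved under pics/ and viewed, and the job is handed in when it is done.

```bash
ls; mkdir -p pics; python3 - <<'E'
from bench import ctrl, eyes
import cv2,pickle
for n in("top","side"):
    c=eyes.capture(n); cv2.imwrite(f"pics/{n}0.png",c["pixels"][:,:,::-1]); pickle.dump(c,open(n+"0.pkl","wb"))
    print(n,c["mtx"].tolist(),c["dist"],c["pose"])
print(ctrl.state())
E
```

```text
pics
top [[485.63122789897534, 0.0, 316.7713444622542], [0.0, 485.63122789897534, 236.25104255094107], [0.0, 0.0, 1.0]] [-0.11005411  0.          0.          0.          0.        ] [[ 0.01283939  0.98288439 -0.18377547  0.26492967]
 [-0.99985488  0.0105619  -0.01336634 -0.00361966]
 [-0.01119655  0.18392042  0.98287737  1.16469102]
 [ 0.          0.          0.          1.        ]]
side [[471.0132469377582, 0.0, 313.82036114442644], [0.0, 471.0132469377582, 239.0202064703611], [0.0, 0.0, 1.0]] [0.00160041 0.         0.         0.         0.        ] [[-0.99965184 -0.02512115  0.00807014  0.46605343]
 [ 0.02265425 -0.66035163  0.75061476  0.71186623]
 [-0.01352717  0.75053625  0.66069082  0.74295294]
 [ 0.          0.          0.          1.        ]]
{'clock': 0.1, 'qpos': array([-1.54238276e+00,  3.13383503e-01,  1.49833072e+00, -2.96188536e-05,
        1.33103261e+00, -2.23398053e-01]), 'joint_velocities': array([ 2.19129339e-03, -6.77988478e-04, -1.94879562e-03, -4.52192824e-04,
       -5.06097605e-04,  5.55296880e-06]), 'joint_torque': array([ 4.31686043e-03, -4.02809501e+01, -2.52640307e+01,  6.97203702e-02,
        3.43574036e-02, -7.60564262e-05]), 'tool_pos': array([ 0.13078412, -0.50822199,  0.23823514]), 'ee_rot': array([-2.48212762e+00,  1.92435920e+00,  1.18568245e-03]), 'force': array([-0.33503196,  0.05475251,  0.30447598]), 'moment': array([-0.01592561, -0.02919737,  0.05649567]), 'gripper_width': 0.08814001013747469}
```

View pics/top0.png

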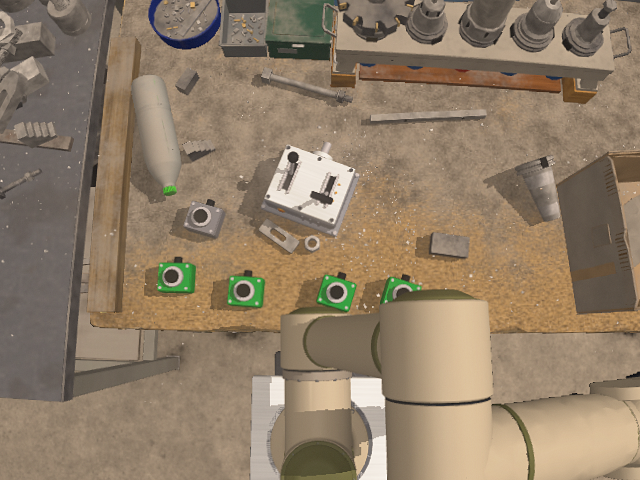

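View pics/side0.png

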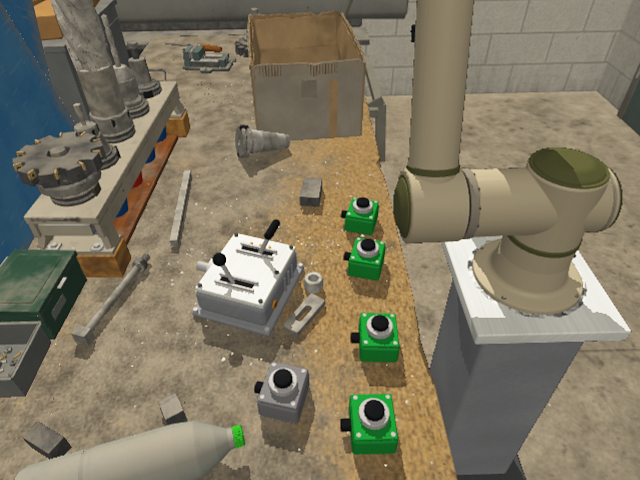

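The top view shows the gearbox near (310,187), with the crossbar near (321,198) and the ball near (292,157). The grey station is near (204,217), the block at (449,245), the strap at (278,237) and the nut at (312,243). In the side view the crossbar is near (272,229) and the grey button near (283,378). I'll enlarge both.

```bash
python3 - <<'E'
import cv2,numpy as np
a=cv2.imread("pics/top0.png")[135:255,245:365]; b=cv2.imread("pics/side0.png")[205:335,185:335]
cv2.imwrite("pics/topz.png",cv2.resize(a,None,fx=5,fy=5,interpolation=cv2.INTER_CUBIC))
cv2.imwrite("pics/sidez.png",cv2.resize(b,None,fx=4,fy=4,interpolation=cv2.INTER_CUBIC))
a=cv2.imread("pics/top0.png")[190:245,175:235]; b=cv2.imread("pics/side0.png")[350:425,245:320]
cv2.imwrite("pics/st.png",np.hstack([cv2.resize(a,(400,400),interpolation=cv2.INTER_CUBIC),cv2.resize(b,(400,400),interpolation=cv2.INTER_CUBIC)]))
E
```

```text
(no output)
```

View pics/topz.png

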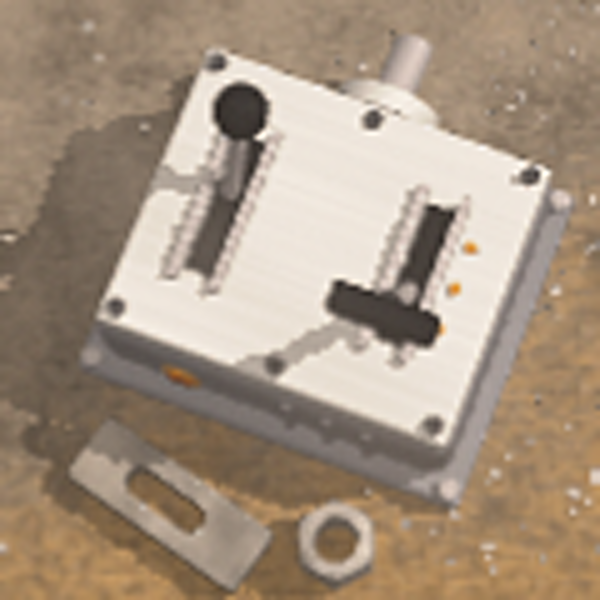

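View pics/sidez.png

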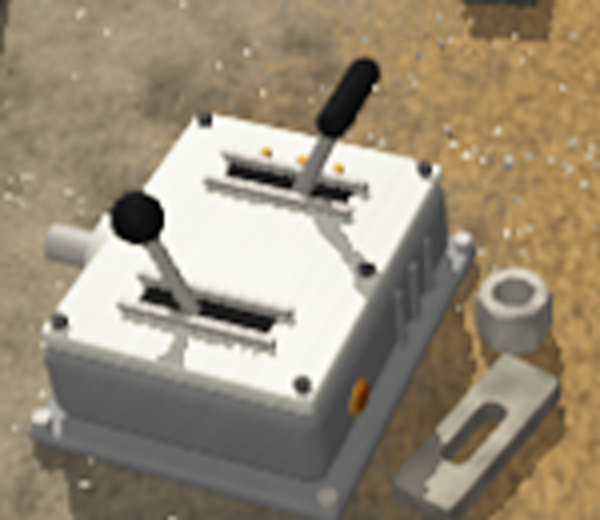

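View pics/st.png

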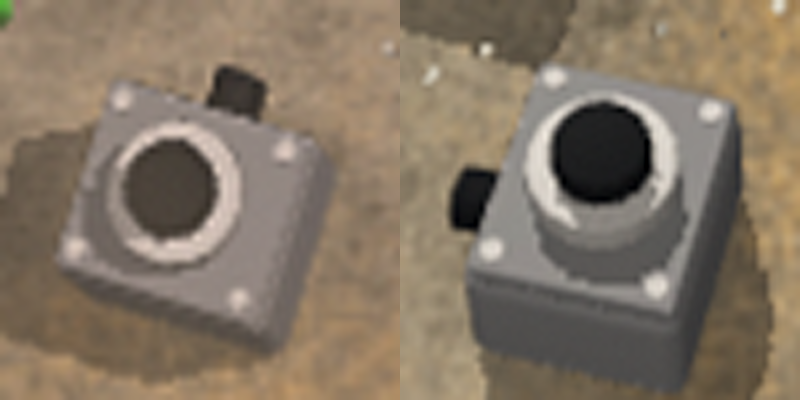

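```bash
cat > h.py <<'E'
import cv2,numpy as np,pickle
C={n:pickle.load(open(n+"0.pkl","rb")) for n in("top","side")}
def ray(n,uv):
    c=C[n]; p=cv2.undistortPoints(np.array([[uv]],float),c["mtx"],np.array(c["dist"]))[0,0]
    d=c["pose"][:3,:3]@np.array([p[0],-p[1],-1]); return c["pose"][:3,3],d/np.linalg.norm(d)
def atz(n,uv,z):
    o,d=ray(n,uv); return o+d*(z-o[2])/d[2]
def tri(a,b):
    A=np.zeros((3,3));v=np.zeros(3)
    R=[ray("top",a),ray("side",b)]
    for o,d in R: M=np.eye(3)-np.outer(d,d);A+=M;v+=M@o
    x=np.linalg.solve(A,v); return x.round(4),[round(float(np.linalg.norm((np.eye(3)-np.outer(d,d))@(x-o))),4) for o,d in R]
def proj(n,P):
    c=C[n];p=c["pose"][:3,:3].T@(np.array(P)-c["pose"][:3,3]);p=p*[1,-1,-1]
    return cv2.projectPoints(p[None],np.zeros(3),np.zeros(3),c["mtx"],np.array(c["dist"]))[0][0,0]
E
python3 - <<'E'
from h import *
T=lambda x,y:((x+.5)/5-.5+245,(y+.5)/5-.5+135)
S=lambda x,y:((x+.5)/4-.5+185,(y+.5)/4-.5+205)
print("bar",tri(T(385,314),S(349,97)))
print("ball",tri(T(241,111),S(137,217)))
b=((170.5)/6.667-.5+175,188.5/7.273-.5+190); s=(202.5/5.333-.5+245,152.5/5.333-.5+350)
print("btn",tri(b,s))
ct=[(216,62),(530,176),(433,426),(115,306)]; cs=[(58,322),(205,120),(426,168),(302,385)]
P=[atz("top",T(*c),.077) for c in ct];print(np.round(P,4),np.mean(P,0))
Q=[atz("side",S(*c),.077) for c in cs];print(np.round(Q,4),np.mean(Q,0))
for X in(P,Q):
    X=np.array(X); f=(X[0]+X[1]-X[2]-X[3]); l=(X[0]+X[3]-X[1]-X[2]); print(np.arctan2(f[1],f[0]),np.arctan2(-l[0],l[1]))
e=[atz("top",T(332,298),.146),atz("top",T(438,331),.146)];print(e)
E
```

```text
bar (array([0.5408, 0.0009, 0.1466]), [0.0002, 0.0002])
ball (array([0.6387, 0.0665, 0.1311]), [0.0001, 0.0001])
btn (array([0.5166, 0.2849, 0.0676]), [0.0001, 0.0001])
[[ 0.6829  0.0827  0.077 ]
 [ 0.6275 -0.0661  0.077 ]
 [ 0.507  -0.0214  0.077 ]
 [ 0.5626  0.1266  0.077 ]] [0.59502596 0.0304382  0.077     ]
[[ 0.6827  0.0818  0.077 ]
 [ 0.6267 -0.0656  0.077 ]
 [ 0.5062 -0.0223  0.077 ]
 [ 0.562   0.1261  0.077 ]] [0.59439649 0.02998365 0.077     ]
-0.3524493669409181 -0.35786797072671045
-0.3482734545845144 -0.361630180753231
[array([0.54815858, 0.02395922, 0.146     ]), array([ 0.53381967, -0.02215951,  0.146     ])]
```

```bash
python3 -m jog '{"xyz":[[0,0,0],[0,0,0],[0,0,0],[0,0,0],[0,0,0],[0,0,0],[0,0,0]],"spin":[0.155,0.155,0.155,0.155,0.153,0,0],"grip":[0,0,0,0,0,0,0]}' 10
cat >> h.py <<'E'
from scipy.spatial.transform import Rotation as Ro
def rel(p):
    from bench import ctrl
    s=ctrl.state(); M=Ro.from_rotvec(s["ee_rot"]).as_matrix()
    print("clk",s["clock"],"pos",s["tool_pos"].round(4),"F",s["force"].round(2),"w",s["gripper_width"]); print(M.round(3)); print("local units",(M.T@(np.array(p)-s["tool_pos"])/.5).round(4))
E
python3 -c "
from h import *
rel([.5014,.0162,.2382])"
```

```text
clock: 0.68
tool_pos: [0.1308, -0.5083, 0.2385]
ee_rot: [-1.798, 2.576, 0.001]
force: [-0.3, 0.3, 0.7]
gripper_width: 0.044
clk 0.6833 pos [ 0.1308 -0.5083  0.2385] F [-0.27  0.28  0.69] w 0.04396790024298626
[[-0.344 -0.939 -0.   ]
 [-0.939  0.344  0.001]
 [-0.001  0.    -1.   ]]
local units [-1.2402e+00 -3.3450e-01  1.1000e-03]
```

```bash
python3 -m jog '{"xyz":[[-0.062,-0.0167,0],[-0.062,-0.0167,0],[-0.062,-0.0167,0],[-0.062,-0.0167,0],[-0.062,-0.0167,0],[-0.062,-0.0167,0],[-0.062,-0.0167,0],[-0.062,-0.0167,0],[-0.062,-0.0167,0],[-0.062,-0.0167,0]],"spin":[0,0,0,0,0,0,0,0,0,0],"grip":[0,0,0,0,0,0,0,0,0,0]}'
python3 -m jog '{"xyz":[[-0.062,-0.0167,0],[-0.062,-0.0167,0],[-0.062,-0.0167,0],[-0.062,-0.0167,0],[-0.062,-0.0167,0],[-0.062,-0.0167,0],[-0.062,-0.0167,0],[-0.062,-0.0167,0],[-0.062,-0.0167,0],[0,0,0],[0,0,0]],"spin":[0,0,0,0,0,0,0,0,0,0,0],"grip":[0,0,0,0,0,0,0,0,0,0,0]}'
python3 -c "
from h import *
rel([.5014,.0162,.135])
from bench import eyes
for n in('top','side'):
    c=eyes.capture(n); cv2.imwrite(f'pics/{n}1.png',c['pixels'][:,:,::-1])"
```

```text
clock: 1.52
tool_pos: [0.3175, -0.2454, 0.2388]
ee_rot: [-1.799, 2.576, -0.0]
force: [1.1, -0.7, 0.8]
gripper_width: 0.0005
clock: 2.43
tool_pos: [0.4846, -0.0105, 0.2383]
ee_rot: [1.801, -2.573, -0.001]
force: [-0.7, -0.1, 0.1]
gripper_width: 0.0007
clk 2.4333 pos [ 0.4846 -0.0105  0.2383] F [-0.73 -0.14  0.08] w 0.0007193259028906221
[[-0.343 -0.939 -0.001]
 [-0.939  0.343  0.   ]
 [ 0.     0.001 -1.   ]]
local units [-0.0618 -0.0135  0.2067]
```

View pics/side1.png

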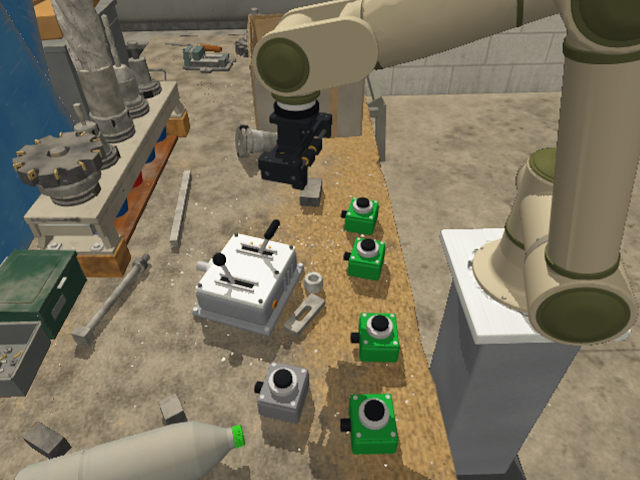

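The gripper is shut and hovering before the gearbox, with its tip near (300,185). Nothing has been disturbed. Next I go behind the bar and down.

```bash
python3 -m jog '{"xyz":[[-0.031,-0.007,0],[-0.031,-0.0065,0],[0,0,0.04],[0,0,0.04],[0,0,0.04],[0,0,0.04],[0,0,0.0267],[0,0,0.02],[0,0,0],[0,0,0]],"spin":[0,0,0,0,0,0,0,0,0,0],"grip":[0,0,0,0,0,0,0,0,0,0]}'
python3 -c "
from h import *
rel([.5014,.0162,.135]); print(proj('side',[.5014,.0162,.135]))
from bench import eyes
for n in('top','side'):
    c=eyes.capture(n); cv2.imwrite(f'pics/{n}2.png',cv2.resize(c['pixels'][130:290,200:360,::-1],None,fx=3.7,fy=3.7))"
```

```text
clock: 3.37
tool_pos: [0.5015, 0.0146, 0.1357]
ee_rot: [-1.793, 2.58, -0.0]
force: [0.5, 0.4, -0.7]
gripper_width: 0.0007
clk 3.3667 pos [0.5015 0.0146 0.1357] F [ 0.46  0.45 -0.73] w 0.0006896942353621577
[[-0.348 -0.937  0.   ]
 [-0.937  0.348 -0.   ]
 [ 0.    -0.    -1.   ]]
local units [-0.0029  0.0013  0.0015]
[291.95662847 237.89532288]
```

View pics/side2.png

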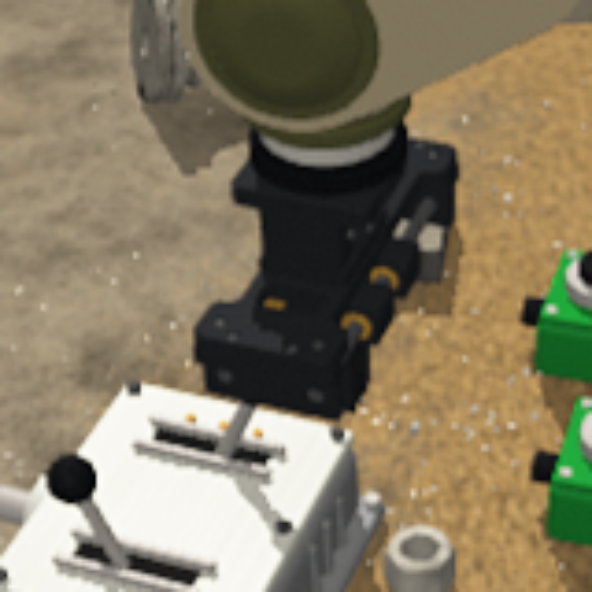

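View pics/top2.png

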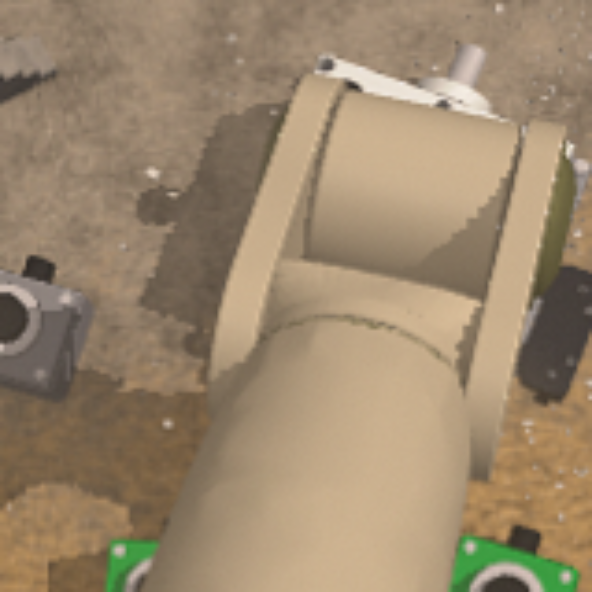

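The gripper body hides the bar from both cameras, so I'll track contact by force. I'm pushing gently along tool -y.

```bash
python3 -m jog '{"xyz":[[0,-0.01,0],[0,-0.01,0],[0,-0.01,0],[0,-0.006,0],[0,-0.006,0],[0,0,0]],"spin":[0,0,0,0,0,0],"grip":[0,0,0,0,0,0]}'
for i in 1 ; do python3 -m jog '{"xyz":[[0,-0.006,0],[0,-0.006,0],[0,-0.006,0]],"spin":[0,0,0],"grip":[0,0,0]}'; done
python3 -m jog '{"xyz":[[0,-0.006,0],[0,-0.006,0],[0,-0.006,0]],"spin":[0,0,0],"grip":[0,0,0]}'
```

```text
clock: 3.97
tool_pos: [0.5217, 0.0077, 0.1353]
ee_rot: [-1.794, 2.579, -0.0]
force: [-0.8, 0.4, 0.4]
gripper_width: 0.0007
clock: 4.22
tool_pos: [0.529, 0.0052, 0.1354]
ee_rot: [1.793, -2.578, -0.003]
force: [-7.7, 2.0, 6.5]
gripper_width: 0.0003
clock: 4.47
tool_pos: [0.537, 0.0023, 0.1355]
ee_rot: [1.793, -2.577, -0.005]
force: [-9.2, 3.2, 7.2]
gripper_width: 0.0003
```

```bash
python3 -m jog '{"xyz":[[0,-0.006,0],[0,-0.006,0],[0,-0.006,0],[0,-0.006,0]],"spin":[0,0,0,0],"grip":[0,0,0,0]}'
python3 -m jog '{"xyz":[[0,-0.006,0],[0,-0.006,0],[0,-0.006,0],[0,-0.006,0]],"spin":[0,0,0,0],"grip":[0,0,0,0]}'
```

```text
clock: 4.8
tool_pos: [0.5498, -0.0026, 0.1354]
ee_rot: [-1.794, 2.579, -0.001]
force: [-0.2, 0.0, -0.2]
gripper_width: 0.0006
clock: 5.13
tool_pos: [0.5609, -0.0068, 0.1353]
ee_rot: [-1.794, 2.579, -0.0]
force: [-0.3, -0.4, -0.6]
gripper_width: 0.0004
```

```bash
python3 -m jog '{"xyz":[[0,-0.006,0],[0,-0.006,0],[0,-0.006,0],[0,-0.006,0]],"spin":[0,0,0,0],"grip":[0,0,0,0]}'
python3 -c "
from h import *
rel([.5895,-.0158,.135])"
```

```text
clock: 5.47
tool_pos: [0.5715, -0.0107, 0.1355]
ee_rot: [1.793, -2.578, -0.002]
force: [-5.9, 1.9, 5.3]
gripper_width: 0.0001
clk 5.4667 pos [ 0.5715 -0.0107  0.1355] F [-5.95  1.91  5.34] w 0.00011437462091162587
[[-0.348 -0.938 -0.002]
 [-0.938  0.348  0.   ]
 [ 0.     0.002 -1.   ]]
local units [-0.0029 -0.0373  0.0009]
```

```bash
python3 -m jog '{"xyz":[[0,-0.006,0],[0,-0.006,0]],"spin":[0,0],"grip":[0,0]}'
python3 -m jog '{"xyz":[[0,-0.006,0],[0,-0.006,0]],"spin":[0,0],"grip":[0,0]}'
python3 -m jog '{"xyz":[[0,-0.006,0],[0,0,0]],"spin":[0,0],"grip":[0,0]}'
```

```text
clock: 5.63
tool_pos: [0.5767, -0.0126, 0.1352]
ee_rot: [1.793, -2.577, -0.004]
force: [-7.1, 2.3, 2.9]
gripper_width: 0.0008
clock: 5.8
tool_pos: [0.5831, -0.015, 0.1351]
ee_rot: [1.794, -2.579, -0.001]
force: [0.0, 0.7, -0.7]
gripper_width: 0.0007
clock: 5.97
tool_pos: [0.5867, -0.0164, 0.1354]
ee_rot: [-1.793, 2.579, -0.001]
force: [0.6, -0.7, -0.1]
gripper_width: 0.0008
```

The force dropped off, so the lever has probably snapped into the far stop. I'll back off, rise and look.

```bash
python3 -m jog '{"xyz":[[0,0.04,0],[0,0.04,0],[0,0,-0.06],[0,0,-0.06],[0,0,-0.06],[-0.07,0,0],[-0.07,0,0],[-0.07,0,0],[-0.07,0,0],[-0.07,0,0],[0,0,0],[0,0,0]],"spin":[0,0,0,0,0,0,0,0,0,0,0,0],"grip":[0,0,0,0,0,0,0,0,0,0,0,0]}'
python3 -c "
from h import *
rel([.5166,.2849,.12])
from bench import eyes
for n in('top','side'):
    c=eyes.capture(n); cv2.imwrite(f'pics/{n}3.png',c['pixels'][:,:,::-1]); pickle.dump(c,open(n+'3.pkl','wb'))"
```

```text
clock: 6.97
tool_pos: [0.6094, 0.1632, 0.2249]
ee_rot: [1.797, -2.577, 0.0]
force: [-0.3, -0.8, -0.5]
gripper_width: 0.0005
clk 6.9667 pos [0.6094 0.1632 0.2249] F [-0.28 -0.81 -0.54] w 0.0004937741874007958
[[-0.346 -0.938 -0.   ]
 [-0.938  0.346 -0.   ]
 [ 0.    -0.    -1.   ]]
local units [-0.1642  0.2583  0.2097]
```

View pics/side3.png

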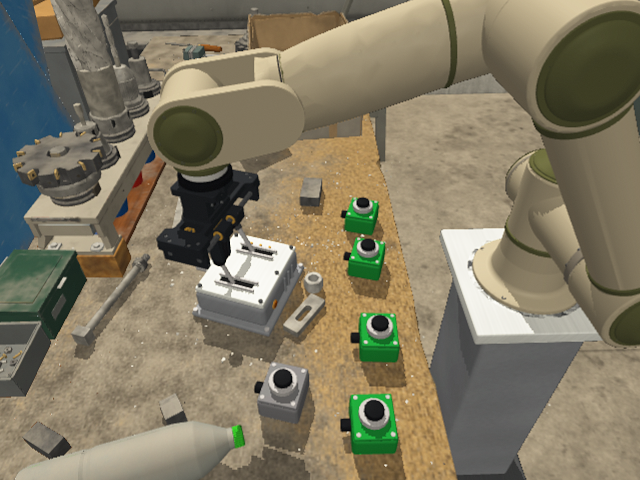

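View pics/top3.png

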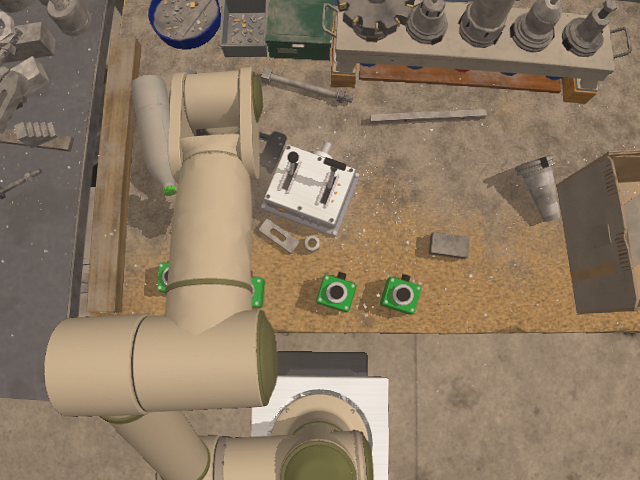

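In the top view the crossbar is now at the far end of its slot, near (335,164). The ball is unchanged near (292,157) and the loose parts are unchanged. I'll check the bar position numerically.

```bash
python3 - <<'E'
from h import *
im=C and pickle.load(open("top3.pkl","rb"))["pixels"][:,:,::-1]
im0=C["top"]["pixels"][:,:,::-1]
print("exp far",proj("top",[.6173,-.0262,.146]),"ball",proj("top",[.6387,.0665,.1311]))
cv2.imwrite("pics/cmp.png",np.hstack([cv2.resize(i[140:240,250:350],None,fx=4,fy=4,interpolation=cv2.INTER_CUBIC) for i in(im0,im)]))
E
```

```text
exp far [334.27330745 164.10048677] ball [292.80818069 156.86926958]
```

View pics/cmp.png

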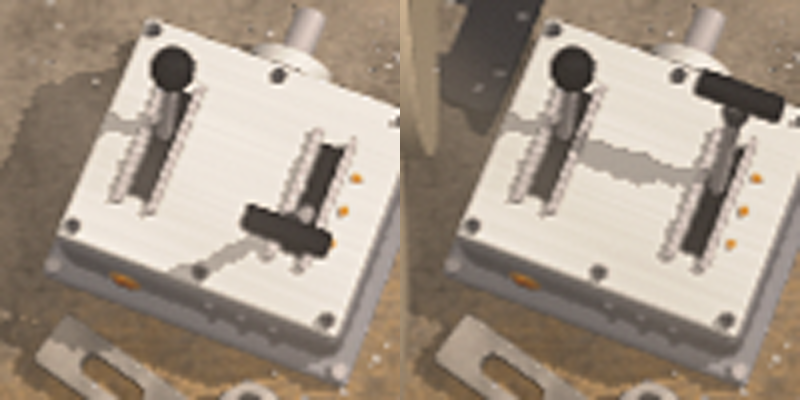

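The bar is at (335,164), against a prediction of (334.3,164.1) for the far stop, and the ball hasn't moved. Next is the button.

```bash
python3 -m jog '{"xyz":[[-0.041,0.0645,0],[-0.041,0.0646,0],[-0.041,0.0646,0],[-0.041,0.0646,0],[0,0,0.05],[0,0,0.05],[0,0,0.05],[0,0,0.05],[0,0,0],[0,0,0]],"spin":[0,0,0,0,0,0,0,0,0,0],"grip":[0,0,0,0,0,0,0,0,0,0]}'
python3 -c "
from h import *
rel([.5166,.2849,.078])
"
```

```text
clock: 7.9
tool_pos: [0.5168, 0.2827, 0.1255]
ee_rot: [1.791, -2.579, -0.0]
force: [0.0, 0.2, -0.1]
gripper_width: 0.0001
clk 7.9 pos [0.5168 0.2827 0.1255] F [ 0.04  0.2  -0.06] w 5.675175071767624e-05
[[-0.349 -0.937 -0.001]
 [-0.937  0.349 -0.   ]
 [ 0.001  0.001 -1.   ]]
local units [-0.0041  0.0018  0.095 ]
```

```bash
python3 -m jog '{"xyz":[[-0.004,0.002,0.04],[0,0,0.035],[0,0,0.02],[0,0,0],[0,0,0]],"spin":[0,0,0,0,0],"grip":[0,0,0,0,0]}'
python3 -c "
from h import *
rel([.5166,.2849,.062])
from bench import eyes
c=eyes.capture('side'); cv2.imwrite('pics/side4.png',cv2.resize(c['pixels'][280:430,220:370,::-1],None,fx=3.7,fy=3.7))"
```

```text
clock: 8.32
tool_pos: [0.5172, 0.2859, 0.0792]
ee_rot: [-1.792, 2.578, -0.001]
force: [-0.0, 0.0, -0.3]
gripper_width: 0.0003
clk 8.3167 pos [0.5172 0.2859 0.0792] F [-0.    0.01 -0.32] w 0.00033264216184610983
[[-0.348 -0.937  0.001]
 [-0.937  0.348  0.   ]
 [-0.001 -0.001 -1.   ]]
local units [0.0022 0.0005 0.0344]
```

View pics/side4.png

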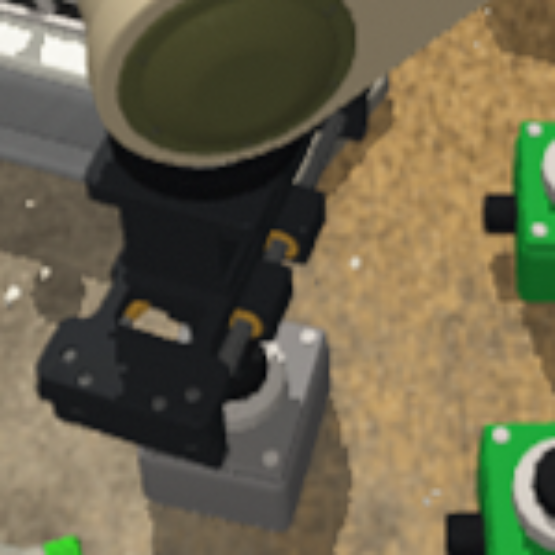

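The tip is hovering just above the button, which is partly visible. I'm stepping down and watching the force.

```bash
python3 -m jog '{"xyz":[[0.001,0,0.008],[0,0,0.008],[0,0,0.004],[0,0,0]],"spin":[0,0,0,0],"grip":[0,0,0,0]}'
python3 -m jog '{"xyz":[[0,0,0.004],[0,0,0.002],[0,0,0]],"spin":[0,0,0],"grip":[0,0,0]}'
```

```text
clock: 8.7
tool_pos: [0.5169, 0.2856, 0.0682]
ee_rot: [-1.793, 2.578, -0.001]
force: [2.4, 0.1, 4.6]
gripper_width: 0.0006
clock: 8.95
tool_pos: [0.5169, 0.2856, 0.0663]
ee_rot: [-1.793, 2.577, -0.001]
force: [0.1, -1.4, 11.7]
gripper_width: 0.0004
```

```bash
python3 -m jog '{"xyz":[[0,0,0.003],[0,0,0]],"spin":[0,0],"grip":[0,0]}'
python3 -m jog '{"xyz":[[0,0,0.003],[0,0,0]],"spin":[0,0],"grip":[0,0]}'
```

```text
clock: 9.12
tool_pos: [0.517, 0.2857, 0.0661]
ee_rot: [-1.793, 2.577, -0.002]
force: [-5.5, -4.3, 22.6]
gripper_width: 0.0005
clock: 9.28
tool_pos: [0.5171, 0.2857, 0.0659]
ee_rot: [-1.793, 2.576, -0.002]
force: [-10.0, -5.7, 34.2]
gripper_width: 0.0006
```

It's stiff at z≈0.066. I need to know whether that is the button bottoming out or the housing, so I'll retract in steps and read force against height.

```bash
python3 -m jog '{"xyz":[[0,0,-0.006],[0,0,0]],"spin":[0,0],"grip":[0,0]}'|egrep 'pos|force'
for r in 1; do python3 -m jog '{"xyz":[[0,0,-0.004],[0,0,0],[0,0,0]],"spin":[0,0,0],"grip":[0,0,0]}'|egrep 'pos|force'; done
python3 -m jog '{"xyz":[[0,0,-0.003],[0,0,0],[0,0,0]],"spin":[0,0,0],"grip":[0,0,0]}'|egrep 'pos|force'
python3 -m jog '{"xyz":[[0,0,-0.003],[0,0,0],[0,0,0]],"spin":[0,0,0],"grip":[0,0,0]}'|egrep 'pos|force'
python3 -m jog '{"xyz":[[0,0,-0.003],[0,0,0],[0,0,0]],"spin":[0,0,0],"grip":[0,0,0]}'|egrep 'pos|force'
python3 -m jog '{"xyz":[[0,0,-0.003],[0,0,0],[0,0,0]],"spin":[0,0,0],"grip":[0,0,0]}'|egrep 'pos|force'
python3 -m jog '{"xyz":[[0,0,-0.003],[0,0,0],[0,0,0]],"spin":[0,0,0],"grip":[0,0,0]}'|egrep 'pos|force'
```

```text
tool_pos: [0.5169, 0.2856, 0.0663]
force: [2.4, -0.1, 9.8]
tool_pos: [0.5169, 0.2856, 0.0673]
force: [3.1, -0.3, 4.8]
tool_pos: [0.5164, 0.2856, 0.0684]
force: [2.5, 1.2, 4.4]
tool_pos: [0.5162, 0.2855, 0.0698]
force: [2.9, 0.5, 3.2]
tool_pos: [0.516, 0.2855, 0.0712]
force: [0.1, -0.2, 2.3]
tool_pos: [0.5159, 0.2854, 0.0726]
force: [-0.0, 0.0, -0.3]
tool_pos: [0.5163, 0.2855, 0.0743]
force: [0.7, -0.3, -0.5]
```

The force fell smoothly from about 5 N to 0 over z = 0.0665–0.072. That matches a full 6 mm spring stroke, so the button bottomed. Now I'll lift clear and check.

```bash
python3 -m jog '{"xyz":[[0,0,-0.03],[0,0,-0.06],[0,0,-0.06],[0,0,-0.06],[0,0,-0.04],[-0.06,0.06,0],[-0.06,0.06,0],[-0.06,0.06,0],[0,0,0],[0,0,0],[0,0,0]],"spin":[0,0,0,0,0,0,0,0,0,0,0],"grip":[0,0,0,0,0,0,0,0,0,0,0]}'
python3 -c "
from h import *
from bench import eyes
for n in('top','side'):
    c=eyes.capture(n); cv2.imwrite(f'pics/{n}5.png',c['pixels'][:,:,::-1])"
```

```text
clock: 11.87
tool_pos: [0.4643, 0.3987, 0.1991]
ee_rot: [1.794, -2.579, 0.0]
force: [0.4, -0.7, -0.1]
gripper_width: 0.0006
```

View pics/side5.png

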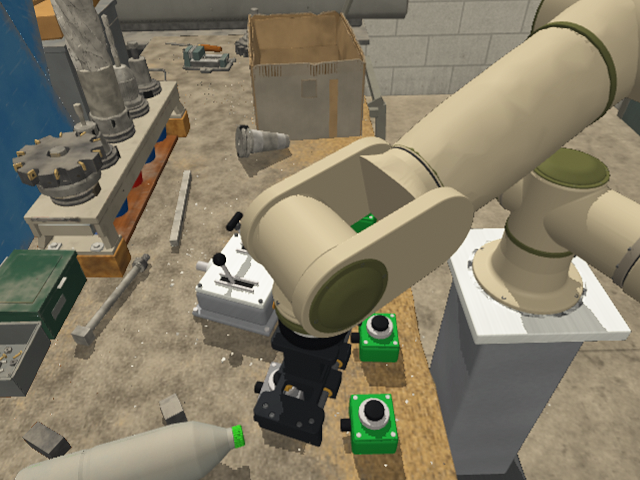

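View pics/top5.png

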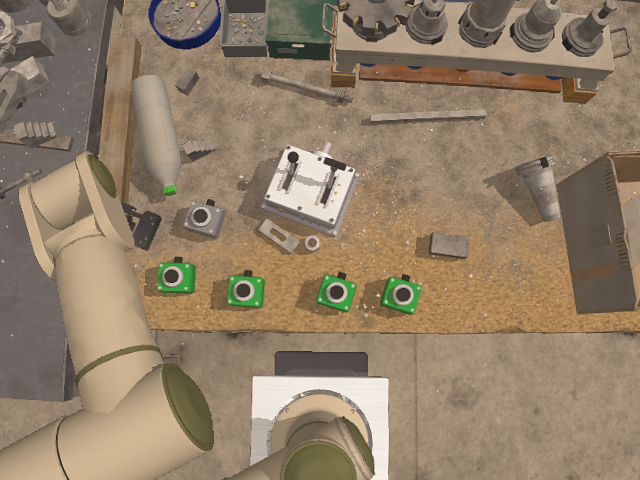

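The top view shows the crossbar at the far stop near (335,164) and the ball at (292,157). The strap (278,236), nut (312,243) and block (449,245) are unmoved. The button is up at (201,216), and the arm is clear of everything.

```bash
python3 -c "
from bench import sign_off
print(sign_off())"
```

```text
the job is handed in; nothing more can be done
None
```

The gearbox is in high gear, the button was pressed fully and released, and I handed the job in at about 12 s. No verdict was reported.

- **Lever:** I pushed the crossbar with shut fingertips past the middle detent, reading at most about 12 N at the wrist between moves. I stopped when it snapped away into the far stop. The last top picture has the bar at about (335,164) pixels, against (334.3,164.1) predicted for the far stop.
- **Button:** It bottomed at z ≈ 0.066 m. On release the force fell from about 5 N to 0 over roughly 6 mm, which fits a full stroke and return. I pressed on to about 34 N against its end stop to be sure it was down, which is more than the 5 N it needs.
- **Everything else:** By eye in the last top picture, the ball lever, strap, nut and block are where they started. The arm is clear of everything.
- **One disagreement:** The cameras put the button's top at z = 0.068 m, but contact showed it at about 0.072 m. I relied on the force readings for the press.

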